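# Unlock the balance lid and hold it at the loading mark

## Task

The powder balance is locked by an aluminium plate standing in the slotted holder inside the lid's grip bar: slide the plate straight up out of its slots and stand it in the narrow grey caddy, letting go of it there. Then lift the sprung lid by its grip bar until the lid is in line with the slanting index arm beside it, within about 4 degrees, and finish while still holding it there, steady, so that powder can be loaded. Leave the index arm as it is set and do not disturb the jars, bottles and tools around.

Things in the scene. Friction and masses are not known exactly. Their poses are not given: they have to be found in the camera images.
- balance: powder balance, fixed: white chamber 180 x 200 mm on a grey base, rim 123 mm high, flat grey lid on top. Origin: centre of its underside, on the table; z up. Its y axis points from the lid's hinge to the lid's free edge, x lies along the hinge (display on the -x side). Hinge line: y = -100 mm, z = 125 mm
- slot (a point): middle of the floor of the black slotted holder on the balance's +y face (balance y = 118 mm, z = 33 mm): two upright channels 80 mm apart that take the plate's side edges, slot 9 mm wide, open upward, channels end 85 mm above the table
- plate_center (a point): centre of the loose aluminium lock plate, 80 (its x) x 6 (its y) x 150 mm tall (its z), 140 to 250 g. Starts upright in the holder (bottom 33, top edge 183 mm above the table), standing between the lid's edge and its grip bar, so the lid jams on it at about 0.35 rad. Its lower edge must rise above 140 mm to clear the bar
- caddy: grey open-topped narrow box fixed to the table on the left, outside 140 (its x) x 42 (its y) x 70 mm tall, walls and floor 5 mm (inside 130 x 32 mm). Origin: centre of its underside, z up. The plate stands in it on its lower edge, its width along the caddy's x, leaning a little
- lid (a joint): opening angle of the lid, rad: 0 shut (level), grows as the free edge rises, up to 1.5. Lid 180 x 200 x 10 mm, 0.25 to 0.4 kg. A spring hinge always drives it shut: about 3 to 4 N at the grip bar at first, 5 to 6 N at 0.7 rad (square to the lid); it shuts if let go
- lid_bar (a point): middle of the lid's grip bar: round steel, 12 mm thick, 120 mm long, parallel to the hinge, 42 mm beyond the lid's free edge (clear gap 36 mm), 242 mm from the hinge line and level with it when shut (balance y = 142 mm, z = 125 mm). Axes are the lid's: x along the bar, y away from the hinge
- index (a joint): angle of the index arm, rad, measured from level about the same hinge line as the lid: the lid is at the mark when its joint equals this one. Stiff; set differently each time (0.5 to 0.8); leave it as set
- index_tip (a point): centre of the round end (18 mm disc) of the dark steel index arm, a thin arm that rises slantwise from the hinge line beside the chamber's +x side (balance x = 102 mm), 145 mm from the hinge line. Its y axis runs along the arm, away from the hinge
- jar_a: bystander, leave alone: amber jar with black cap, 56 mm wide, 85 mm tall; origin at the centre of its underside
- jar_b: bystander, leave alone: white jar with black cap, 56 mm wide, 85 mm tall; origin at the centre of its underside
- bottle_a: bystander, leave alone: white bottle, 66 mm wide, 170 mm tall; origin at the centre of its underside
- bottle_b: bystander, leave alone: white bottle, 66 mm wide, 170 mm tall; origin at the centre of its underside
- mortar: bystander, leave alone: white ceramic bowl (mortar), 120 mm wide, 60 mm tall; origin at the centre of its underside
- spatula: bystander, leave alone: steel spatula 170 mm long, lying flat; origin at the underside of the tool
- pestle: bystander, leave alone: white ceramic pestle standing on its broad foot, 32 mm wide, 115 mm tall; origin at the centre of its underside

How it is judged:
By the outcome, as a careful person would: the job done as asked, in the order asked, and still so for the second after the job is handed in, while the arm keeps its last pose, push and grip.
It also fails if it takes over 58 s, if anything falls off the work surface, if the arm or the gripper's body presses on something with over 40 N, if the wrist force passes 120 N, or if a joint passes its speed limit or range.

## Robot

A 6-joint arm with a two-finger parallel gripper is mounted at the origin on the work surface. World frame = base frame: x ahead of the robot, y to its left, z up, the work surface at z = 0. Lengths are in m, angles in degrees, forces in N, time in s.
With the tool pointing down it reaches from about 0.4 to 0.825 m from the base axis. Payload 7 kg.
Tool frame: the origin (TCP) lies between the finger pads; the fingertips stand 19 mm ahead of it and the grasp point (between the pads) is the TCP (r.finger_overhang is the distance from the TCP to the fingertips, in m); z points along the fingers, y is the direction in which the jaws open and shut (so a half turn about z gives the same grasp; the last joint's range is limited). The gripper opens to 88 mm and grips with 3 to 60 N. Pads are 19 mm wide; open, the fingers measure 130 mm over their backs; the gripper's body (78 mm by 193 mm) begins 47 mm behind the grasp point.
Start: joints at [91.794, 20.546, 0.682, 0, -70.136, -16.507], TCP at [0.171, 0.653, 0.246] pointing down, gripper open.
Joint ranges: [-176.03, 176.03], [-82.01, 121.73], [-58.28, 71.71], [-173.87, 95.51], [-174.79, -0.11], [-173.66, 173.66]. Speed limits (degrees/s): [136.94, 136.94, 172.46, 180, 180, 180].

## Interface

Orientations are given as [roll, pitch, yaw] about the fixed x, y, z axes, in that order (R = Rz(yaw) Ry(pitch) Rx(roll)).
In Python, from plant import r, optics gives the robot as it stands. The module is installed in compiled form; this text tells all that it offers.
- The arm moves only by the tool step_arm, never from a script. Its argument "increments" is a list of rows, each an object of numbers: "tx", "ty", "tz": the shift along the world's x, y, z in mm; "ax", "ay", "az": the turn, a rotation vector about the world's x, y, z in degrees; "claw": the gripper command: -1 is shut, 1 is fully open, values between are in proportion. In form: [{"tx": .., "ty": .., "tz": .., "ax": .., "ay": .., "az": .., "claw": ..}, ...]. A call has 1 to 12 rows; each row shifts and turns the commanded pose from where the row before left it; what a row does not reach is not made up. A row lasts 1/10 s, in which the tool goes at most 50 mm and 8.59 degrees, less where a joint would pass 70% of its speed; a pose out of reach is approached as far as the arm can. A call with a gripper value outside its range is refused whole. The fingers move at their own pace and stop on an object; "newtons" is the grip in N (left out, the last holds). Time passes only in rows, so rows that do not move let the fingers close. It gives the time, the measured TCP pose, the force and the opening at its end, in the units of the state.
- r.get_state(): the state, without advancing time (a new reading comes with each control period).
- optics.capture(name): name is "scene" or "top" or "wrist"; returns a dict with "image" (480x640x3 uint8, blue, green, red), "depth" (480x640 float32, m along the optical axis (not along the pixel's ray), 0 where there is no reading), "fx", "fy", "cx", "cy" (pixels), "R" (3x3) and "t" (3): a world point X has camera coordinates R X + t. Camera axes: x right, y down, z forward; pixel columns grow to the right and rows downward; lengths in m; the calibration is good to about 2 mm. A picture is of the moment at which its call begins.
- r.close_job(): hands the job in, once; it reports no verdict.
The state is a dict: "time_s": time; "joints": joint angles; "qd": joint speeds; "joint_torque": joint torques, N m; "tcp_pos": TCP position; "eef_rot": TCP orientation; "contact_force": force on the tool from outside, world axes, zero at the start; "moment": the same for the moment, N m; "gripper_width": finger opening in m.
Only numpy, scipy, OpenCV 4.12 (cv2) and the standard library are available. Lean on these libraries where they do the work, as an engineer would, in place of code of your own. Each camera call takes 0.05 s, during which the arm holds its last target. There are 200 camera calls.

## Working session

There is one attempt and no reset: what is moved stays moved. The work goes in short steps, Python scripts to look and compute and a tool call to move; the robot and the scene stay as the last step left them, time stands still between calls to the robot, and variables do not carry over. Pictures are saved under pics/ and viewed, about 8 in all and at most 12, crops included, and the job is handed in when it is done.

Besides the shell and the picture viewer there is one more tool, called by a JSON object that holds its "fn" and its "kwargs", one argument or row to a line. step_arm: Moves the arm, as the interface text tells. Its arguments: {"type":"object","properties":{"increments":{"type":"array","items":{"type":"object","properties":{"tx":{"type":"number"},"ty":{"type":"number"},"tz":{"type":"number"},"ax":{"type":"number"},"ay":{"type":"number"},"az":{"type":"number"},"claw":{"type":"number"}}}},"newtons":{"type":"number"}},"required":["increments"]}

```bash
mkdir -p pics; cat > h.py <<'E'
import numpy as np, cv2
from plant import r, optics
def cap(n, f=None):
    c=optics.capture(n); np.savez(f'/tmp/{n}.npz',**c)
    if f: cv2.imwrite('pics/'+f,c['image'])
    return c
def pts(c):
    d=c['depth']; v,u=np.mgrid[:480,:640]
    P=np.stack([(u-c['cx'])/c['fx']*d,(v-c['cy'])/c['fy']*d,d],-1)
    W=(P-c['t'])@c['R']; W[d==0]=np.nan
    return W
E
python3 - <<'E'
from h import *
a=cap('scene','s1.png'); b=cap('top','t1.png')
print(a['R'],a['t'],b['R'],b['t'],r.get_state())
E
```

```text
[[-0.44503731  0.89537072 -0.01590805]
 [ 0.74665989  0.36119704 -0.55860156]
 [-0.49440954 -0.26047644 -0.82928356]] [ 0.18691815 -0.34822218  1.8245404 ] [[ 0.01194005 -0.99988715  0.00911749]
 [-0.98968846 -0.01311888 -0.14263469]
 [ 0.1427382  -0.00732041 -0.98973341]] [0.04005305 0.50137625 1.29499066] {'time_s': 0.1, 'joints': array([ 9.17917628e+01,  2.05881826e+01,  6.38411075e-01, -1.48907390e-02,
       -7.01356868e+01, -1.65075974e+01]), 'qd': array([ 0.12793223, -0.06866318,  0.05310972,  0.07722754,  0.07735443,
       -0.05729335]), 'joint_torque': array([ 1.37509596e-04, -5.84160447e+01,  2.93751454e+01,  7.01547682e+00,
        1.01305961e-02, -4.82365567e-05]), 'tcp_pos': array([0.1713956 , 0.65245764, 0.24471104]), 'eef_rot': array([ 1.79914086e+02, -1.08622604e-02, -1.47208967e+01]), 'contact_force': array([-0.34490524, -0.44529152,  0.00883643]), 'moment': array([ 0.02044856,  0.02075207, -0.01341086]), 'gripper_width': 0.0875251969189934}
```

View pics/s1.png

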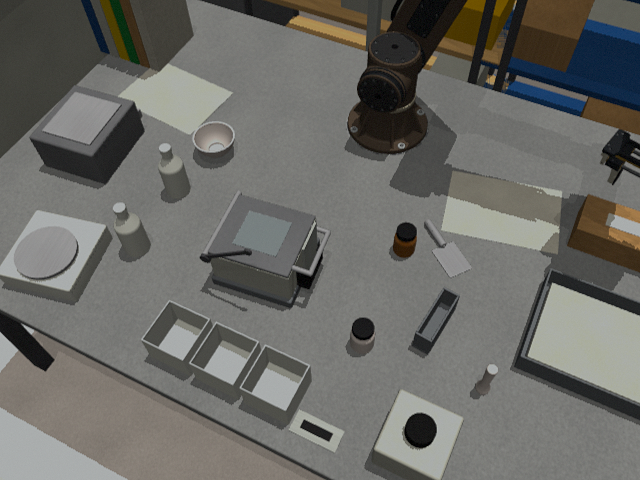

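View pics/t1.png

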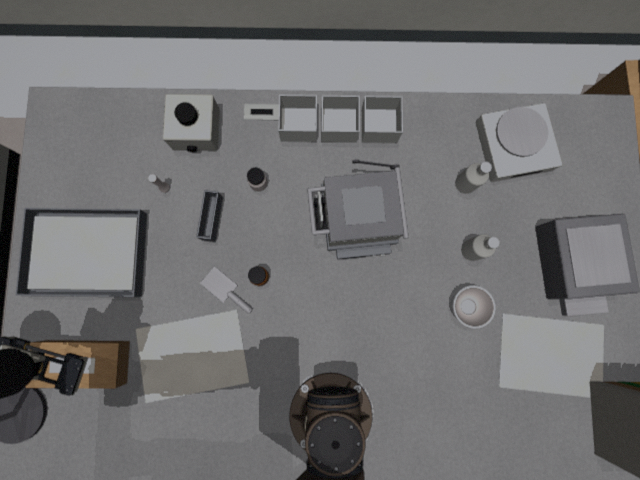

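The scene shows the balance at (262,245), its index arm at (227,254), the grip bar and plate at (312,250) and the caddy at (436,320). In the top view the bar and plate are at (320,207) and the caddy is at (209,215), with the jars at (256,177) and (259,276). Balance +y points roughly along world +y.

```bash
python3 - <<'E'
from h import *
ims=[]
for n,(u0,u1,v0,v1) in {'top':(180,420,140,270),'scene':(190,480,180,360)}.items():
    c=dict(np.load(f'/tmp/{n}.npz')); W=pts(c); im=c['image']
    k=800/(u1-u0)
    cv2.imwrite(f'pics/{n}crop.png',cv2.resize(im[v0:v1,u0:u1],None,fx=k,fy=k,interpolation=cv2.INTER_CUBIC)[:600])
W=pts(dict(np.load('/tmp/top.npz'))); S=pts(dict(np.load('/tmp/scene.npz')))
A=np.concatenate([W.reshape(-1,3),S.reshape(-1,3)]);A=A[~np.isnan(A[:,0])]
np.save('/tmp/A.npy',A)
def rect(P,l):
    q=cv2.minAreaRect((P[:,:2]*1000).astype(np.float32)); print(l,len(P),q,P[:,2].min(),P[:,2].max())
w=W.reshape(-1,3); w=w[~np.isnan(w[:,0])]
for nm,X in (('top',w),('scene',S.reshape(-1,3))):
    X=X[~np.isnan(X[:,0])]
    b=lambda x0,x1,y0,y1,z0,z1:X[(X[:,0]>x0)&(X[:,0]<x1)&(X[:,1]>y0)&(X[:,1]<y1)&(X[:,2]>z0)&(X[:,2]<z1)]
    rect(b(.3,.65,-.2,.15,.128,.136),nm+' lid'); 
    P=b(.3,.65,-.2,.2,.15,.3); print(nm,'high',len(P)); 
    for y0 in np.arange(-.2,.2,.02):
        q=P[(P[:,1]>=y0)&(P[:,1]<y0+.02)]
        if len(q): print(round(y0,2),len(q),q.mean(0).round(3),q.min(0).round(3),q.max(0).round(3))
    rect(b(.35,.65,.22,.42,.055,.08),nm+' caddy')
print([W[v,u].round(3) for u,v in ((209,215),(256,172),(259,272),(320,207),(312,200),(153,178))])
E
```

```text
top lid 2957 ((568.5271606445312, -63.51481628417969), (171.0088653564453, 264.9073791503906), 3.3266513347625732) 0.12800240070444438 0.13599994432326343
top high 86
0.02 58 [0.552 0.037 0.181] [0.524 0.033 0.153] [0.596 0.039 0.189]
0.04 28 [0.583 0.042 0.177] [0.56  0.041 0.153] [0.602 0.044 0.187]
top caddy 341 ((506.9597473144531, 303.4814147949219), (166.29397583007812, 284.7762145996094), 89.99532318115234) 0.05505797358074506 0.07985617607364731
scene lid 2988 ((565.8920288085938, -63.06022644042969), (177.32225036621094, 266.6655578613281), 3.5207743644714355) 0.12800121321521085 0.13599854325418795
scene high 208
0.02 125 [0.551 0.037 0.175] [0.519 0.03  0.151] [0.602 0.04  0.187]
0.04 83 [0.585 0.042 0.171] [0.554 0.04  0.151] [0.602 0.045 0.189]
scene caddy 544 ((488.3022766113281, 321.8611755371094), (295.7998046875, 108.77149963378906), 26.84670639038086) 0.05501193085523677 0.07988894587726195
[array([0.571, 0.369, 0.003]), array([0.683, 0.222, 0.082]), array([0.397, 0.204, 0.088]), array([0.561, 0.039, 0.185]), array([0.593, 0.06 , 0.129]), array([0.654, 0.505, 0.11 ])]
```

View pics/topcrop.png

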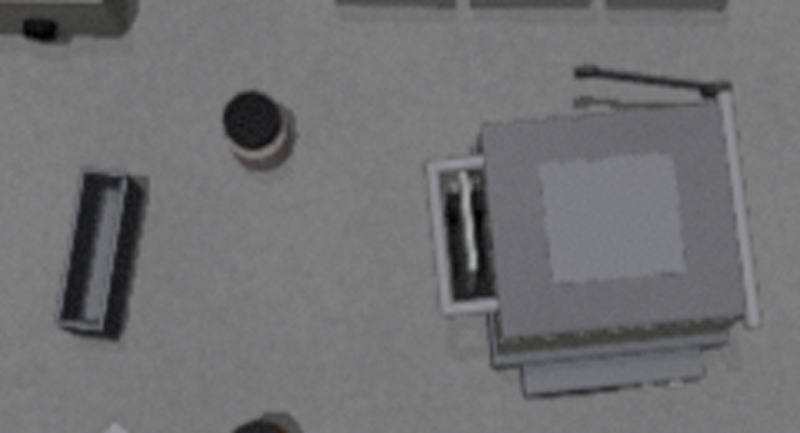

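View pics/scenecrop.png

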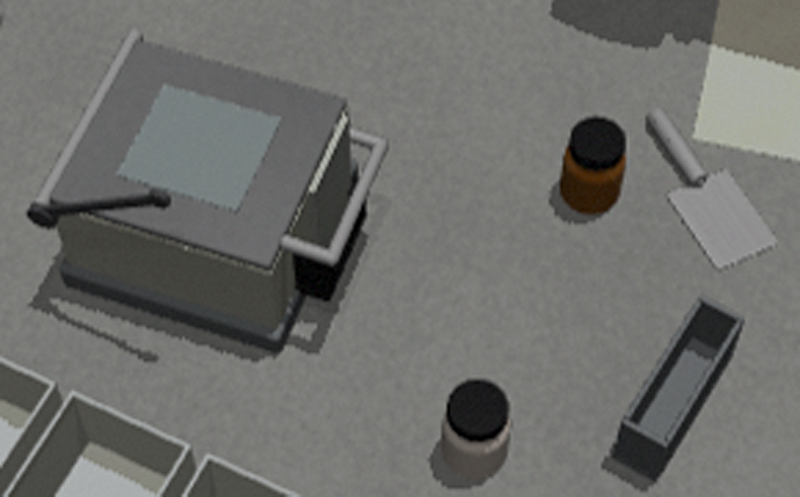

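```bash
python3 - <<'E'
from h import *
def line(P,l):
    vx,vy,x0,y0=cv2.fitLine((P[:,:2]).astype(np.float32),cv2.DIST_HUBER,0,.001,.001).ravel()
    print(l,len(P),'ang',np.degrees(np.arctan2(vy,vx)).round(2),'mean',P.mean(0).round(4))
for n in ('top','scene'):
    X=pts(dict(np.load(f'/tmp/{n}.npz'))).reshape(-1,3); X=X[~np.isnan(X[:,0])]
    b=lambda x0,x1,y0,y1,z0,z1:X[(X[:,0]>x0)&(X[:,0]<x1)&(X[:,1]>y0)&(X[:,1]<y1)&(X[:,2]>z0)&(X[:,2]<z1)]
    line(b(.5,.63,.05,.09,.12,.14),n+' bar')
    line(b(.5,.63,.025,.05,.16,.2),n+' plate')
    L=b(.47,.65,-.3,.02,.125,.136)
    e=[]
    for x0 in np.arange(.49,.64,.01):
        q=L[(L[:,0]>=x0)&(L[:,0]<x0+.01)]; e.append([x0+.005,q[:,1].max(),0]) if len(q) else 0
    e=np.array(e); line(e,n+' free edge'); print(e[:,1].round(3))
    t=np.radians(5); R=np.array([[np.cos(t),np.sin(t)],[-np.sin(t),np.cos(t)]])
    for v,lab in ((b(.3,.8,-.3,.1,.124,.136),'top level'),):
        q=v[:,:2]@R.T; print(lab,np.histogram(q[:,0],np.arange(.44,.70,.01)),np.histogram(q[:,1],np.arange(-.28,.04,.01)))
    C=b(.5,.65,.25,.5,.062,.078); C=C[np.abs(C[:,1]-.36)<.08]
    q=cv2.minAreaRect((C[:,:2]*1000).astype(np.float32)); print(n,'caddy',len(C),q,C.mean(0))
    I=b(.6,.8,-.25,.05,.14,.35); print('idx',len(I),I.min(0).round(3),I.max(0).round(3),[I[(I[:,1]>y)&(I[:,1]<=y+.02)].mean(0).round(3).tolist() for y in np.arange(-.2,.0,.02)])
E
```

```text
top bar 215 ang 5.22 mean [0.567  0.0611 0.1296]
top plate 81 ang 6.55 mean [0.5629 0.0386 0.1812]
top free edge 16 ang 2.32 mean [0.57   0.0175 0.    ]
[0.01  0.018 0.013 0.016 0.016 0.016 0.019 0.019 0.019 0.019 0.019 0.019
 0.017 0.019 0.02  0.02 ]
top level (array([  0,   0,   0,  62, 200, 196, 251, 201, 168, 191, 174, 169, 197,
       165, 175, 168, 173, 157, 239, 192, 167, 142,  26,   7,   0]), array([0.44, 0.45, 0.46, 0.47, 0.48, 0.49, 0.5 , 0.51, 0.52, 0.53, 0.54,
       0.55, 0.56, 0.57, 0.58, 0.59, 0.6 , 0.61, 0.62, 0.63, 0.64, 0.65,
       0.66, 0.67, 0.68, 0.69])) (array([  0,   0,   0,  51, 242, 145, 159, 132, 150, 141, 128, 123, 129,
       130, 119, 131, 123, 126, 133, 139, 154, 151, 158, 160, 172,  43,
        31,  35,  82, 133,   0]), array([-2.80000000e-01, -2.70000000e-01, -2.60000000e-01, -2.50000000e-01,
       -2.40000000e-01, -2.30000000e-01, -2.20000000e-01, -2.10000000e-01,
       -2.00000000e-01, -1.90000000e-01, -1.80000000e-01, -1.70000000e-01,
       -1.60000000e-01, -1.50000000e-01, -1.40000000e-01, -1.30000000e-01,
       -1.20000000e-01, -1.10000000e-0
[... 1867 characters left out ...]
000e-02, -6.00000000e-02, -5.00000000e-02,
       -4.00000000e-02, -3.00000000e-02, -2.00000000e-02, -1.00000000e-02,
        2.22044605e-16,  1.00000000e-02,  2.00000000e-02,  3.00000000e-02]))
scene caddy 307 ((563.6649780273438, 357.3613586425781), (43.003334045410156, 130.49432373046875), 83.57732391357422) [0.57548414 0.35609596 0.06955645]
idx 323 [ 0.6   -0.173  0.14 ] [0.694 0.045 0.222] [[nan, nan, nan], [0.661, -0.166, 0.142], [0.671, -0.148, 0.146], [0.664, -0.129, 0.155], [0.662, -0.11, 0.162], [0.67, -0.09, 0.181], [0.661, -0.07, 0.184], [0.666, -0.052, 0.198], [0.638, -0.026, 0.141], [0.631, -0.005, 0.142]]<stdin>:20: RuntimeWarning: Mean of empty slice.
  ret = um.true_divide(
```

```bash
cat > idx.py <<'E'
from h import *
t=np.radians(5.2); R=np.array([[np.cos(t),np.sin(t)],[-np.sin(t),np.cos(t)]])
def run(n):
    c=dict(np.load(f'/tmp/{n}.npz'));X=pts(c).reshape(-1,3); ok=~np.isnan(X[:,0]); im=c['image'].reshape(-1,3).max(1)[ok]; X=X[ok]
    Y=np.c_[X[:,:2]@R.T,X[:,2]]
    print(n,'bar/ctr frame', Y[(X[:,0]>.5)&(X[:,0]<.63)&(X[:,1]>.05)&(X[:,1]<.09)&(X[:,2]>.12)&(X[:,2]<.14)].mean(0).round(4))
    L=Y[(Y[:,2]>.125)&(Y[:,2]<.135)&(Y[:,1]>-.2)&(Y[:,1]<-.06)&(Y[:,0]>.4)&(Y[:,0]<.7)]
    print(' lid x pct',np.percentile(L[:,0],[1,3,50,97,99]).round(4))
    I=Y[(Y[:,0]>.655)&(Y[:,0]<.69)&(Y[:,1]>-.25)&(Y[:,1]<-.05)&(Y[:,2]>.14)]
    for y in np.arange(-.25,-.05,.01):
        q=I[(I[:,1]>=y)&(I[:,1]<y+.01)]
        if len(q): print(' ',round(y,2),len(q),q.mean(0).round(4),q[:,2].min().round(3),q[:,2].max().round(3))
    b=X[(X[:,0]>.46)&(X[:,0]<.68)&(X[:,1]>.3)&(X[:,1]<.42)&(X[:,2]>.062)&(X[:,2]<.078)]
    print(' caddy',len(b),cv2.minAreaRect((b[:,:2]*1000).astype(np.float32)))
if __name__=='__main__':
    run('top'); run('scene')
E
python3 idx.py
```

```text
top bar/ctr frame [0.5702 0.0094 0.1296]
 lid x pct [0.4786 0.4805 0.5598 0.6539 0.657 ]
  -0.24 2 [ 0.6729 -0.2325  0.1418] 0.141 0.142
  -0.23 2 [ 0.672  -0.2241  0.1422] 0.141 0.144
  -0.22 9 [ 0.671  -0.2148  0.1463] 0.141 0.151
  -0.21 8 [ 0.6714 -0.204   0.1526] 0.147 0.159
  -0.2 10 [ 0.6706 -0.1948  0.1573] 0.15 0.166
  -0.19 8 [ 0.6704 -0.1855  0.1636] 0.153 0.169
  -0.18 11 [ 0.671  -0.1753  0.1715] 0.165 0.179
  -0.17 9 [ 0.6699 -0.1654  0.1768] 0.169 0.184
  -0.16 10 [ 0.6703 -0.1549  0.1859] 0.178 0.191
  -0.15 11 [ 0.6692 -0.1448  0.1918] 0.182 0.199
  -0.14 10 [ 0.6698 -0.1341  0.2   ] 0.194 0.206
  -0.13 9 [ 0.6698 -0.1251  0.2039] 0.193 0.211
  -0.12 16 [ 0.6688 -0.1149  0.2136] 0.203 0.222
  -0.11 10 [ 0.669  -0.1062  0.2151] 0.206 0.222
 caddy 263 ((560.368408203125, 358.8561706542969), (43.398075103759766, 140.25071716308594), 83.41703796386719)
scene bar/ctr frame [0.5744 0.0092 0.1298]
 lid x pct [0.4755 0.48   0.5737 0.6546 0.6561]
  -0.24 3 [ 0.6712 -0.2327  0.1411] 0.14 0.141
  -0.23 6 [ 0.6674 -0.2221  0.1443] 0.142 0.147
  -0.22 11 [ 0.6699 -0.2147  0.1459] 0.14 0.15
  -0.21 16 [ 0.6695 -0.2046  0.1509] 0.141 0.159
  -0.2 13 [ 0.6705 -0.1942  0.1599] 0.152 0.166
  -0.19 17 [ 0.6689 -0.185   0.1646] 0.154 0.171
  -0.18 16 [ 0.6691 -0.1754  0.171 ] 0.163 0.177
  -0.17 15 [ 0.669  -0.1651  0.178 ] 0.171 0.185
  -0.16 18 [ 0.6681 -0.1556  0.1834] 0.174 0.192
  -0.15 15 [ 0.6688 -0.1452  0.1925] 0.186 0.199
  -0.14 16 [ 0.6679 -0.1359  0.1982] 0.19 0.206
  -0.13 17 [ 0.6686 -0.1264  0.2045] 0.195 0.215
  -0.12 30 [ 0.6681 -0.1148  0.2145] 0.201 0.222
  -0.11 14 [ 0.6679 -0.1066  0.2145] 0.206 0.22
 caddy 380 ((558.1282958984375, 357.8303527832031), (43.17464828491211, 141.5042266845703), 83.19104766845703)
```

{"fn": "step_arm", "kwargs": {
  "increments": [
    {"tx": 40,"ty": -20,"tz": 20,"az": 5},
    {"tx": 40,"ty": -20,"tz": 20,"az": 5},
    {"tx": 40,"ty": -30,"tz": 10,"az": 5},
    {"tx": 40,"ty": -40,"az": 3},
    {"tx": 40,"ty": -40,"az": 2.3},
    {"tx": 40,"ty": -40},
    {"tx": 40,"ty": -40},
    {"tx": 40,"ty": -40},
    {"tx": 40,"ty": -40},
    {"tx": 33,"ty": -45}
  ],
  "newtons": 30
}}

```text
$.increments[0]: bad value
```

{"fn": "step_arm", "kwargs": {
  "increments": [
    {"tx": 40,"ty": -20,"tz": 20,"ax": 0,"ay": 0,"az": 5,"claw": 1},
    {"tx": 40,"ty": -20,"tz": 20,"ax": 0,"ay": 0,"az": 5,"claw": 1},
    {"tx": 40,"ty": -30,"tz": 10,"ax": 0,"ay": 0,"az": 5,"claw": 1},
    {"tx": 40,"ty": -40,"tz": 0,"ax": 0,"ay": 0,"az": 3,"claw": 1},
    {"tx": 40,"ty": -40,"tz": 0,"ax": 0,"ay": 0,"az": 2.3,"claw": 1}
  ],
  "newtons": 30
}}

```text
time_s: 0.6
tcp_pos: [0.3625, 0.5113, 0.2953]
eef_rot: [-180.0, 0.0, 5.7]
contact_force: [0.4, 0.1, -0.8]
gripper_width: 0.0876
```

```bash
python3 - <<'E'
from h import *
t=np.radians(5.2); R=np.array([[np.cos(t),np.sin(t)],[-np.sin(t),np.cos(t)]])
for n in ('top','scene'):
    X=pts(dict(np.load(f'/tmp/{n}.npz'))).reshape(-1,3); X=X[~np.isnan(X[:,0])]
    Y=np.c_[X[:,:2]@R.T,X[:,2]]
    I=Y[(Y[:,0]>.655)&(Y[:,0]<.69)&(Y[:,1]>-.21)&(Y[:,1]<-.125)&(Y[:,2]>.14)]
    vx,vy,x0,y0=cv2.fitLine(I[:,1:].astype(np.float32),cv2.DIST_L2,0,.001,.001).ravel(); print(n,len(I),np.arctan2(vy,vx),x0,y0)
E
```

```text
top 81 0.6045352 -0.16633673 0.177194
scene 137 0.60445976 -0.16633661 0.17732015
```

{"fn": "step_arm", "kwargs": {
  "increments": [
    {"tx": 22,"ty": -46,"tz": 0,"ax": 0,"ay": 0,"az": 0,"claw": 1},
    {"tx": 22,"ty": -46,"tz": 0,"ax": 0,"ay": 0,"az": 0,"claw": 1},
    {"tx": 22,"ty": -44,"tz": 0,"ax": 0,"ay": 0,"az": 0,"claw": 1},
    {"tx": 20,"ty": -44,"tz": 0,"ax": 0,"ay": 0,"az": 0,"claw": 1},
    {"tx": 20,"ty": -44,"tz": 0,"ax": 0,"ay": 0,"az": 0,"claw": 1},
    {"tx": 20,"ty": -44,"tz": 0,"ax": 0,"ay": 0,"az": 0,"claw": 1},
    {"tx": 20,"ty": -44,"tz": 0,"ax": 0,"ay": 0,"az": 0,"claw": 1},
    {"tx": 20,"ty": -44,"tz": 0,"ax": 0,"ay": 0,"az": 0,"claw": 1},
    {"tx": 14,"ty": -44,"tz": 0,"ax": 0,"ay": 0,"az": 0,"claw": 1},
    {"tx": 10,"ty": -40,"tz": 0,"ax": 0,"ay": 0,"az": 0,"claw": 1},
    {"tx": 4,"ty": -25,"tz": 0,"ax": 0,"ay": 0,"az": 0,"claw": 0.2},
    {"tx": 0,"ty": 0,"tz": 0,"ax": 0,"ay": 0,"az": 0,"claw": 0}
  ]
}}

```text
time_s: 1.8
tcp_pos: [0.5545, 0.0465, 0.2949]
eef_rot: [180.0, 0.1, 5.4]
contact_force: [0.1, 0.4, 0.7]
gripper_width: 0.0769
```

```bash
python3 - <<'E'
from h import *
print(r.get_state()['tcp_pos'],r.get_state()['gripper_width'])
c=cap('wrist','w1.png'); W=pts(c).reshape(-1,3); W=W[~np.isnan(W[:,0])]
P=W[(W[:,0]>.5)&(W[:,0]<.63)&(W[:,1]>.02)&(W[:,1]<.06)&(W[:,2]>.175)&(W[:,2]<.192)]
print(len(P),cv2.minAreaRect((P[:,:2]*1000).astype(np.float32)),P.mean(0))
E
```

```text
[0.55450808 0.04654639 0.29491953] 0.07691377777461045
925 ((564.5062255859375, 37.452293395996094), (79.88788604736328, 5.881842613220215), 6.076822280883789) [0.56657604 0.03763316 0.1818018 ]
```

{"fn": "step_arm", "kwargs": {
  "increments": [
    {"tx": 5,"ty": -4,"tz": 0,"ax": 0,"ay": 0,"az": 0.6,"claw": -0.1},
    {"tx": 0,"ty": 0,"tz": -20,"ax": 0,"ay": 0,"az": 0,"claw": -0.1},
    {"tx": 0,"ty": 0,"tz": -20,"ax": 0,"ay": 0,"az": 0,"claw": -0.1},
    {"tx": 0,"ty": 0,"tz": 0,"ax": 0,"ay": 0,"az": 0,"claw": -0.1},
    {"tx": 0,"ty": 0,"tz": 0,"ax": 0,"ay": 0,"az": 0,"claw": -0.1}
  ]
}}

```text
time_s: 2.35
tcp_pos: [0.5597, 0.046, 0.2556]
eef_rot: [180.0, 0.0, 6.3]
contact_force: [0.3, 1.3, 1.0]
gripper_width: 0.0401
```

{"fn": "step_arm", "kwargs": {
  "increments": [
    {"tx": 5,"ty": -8.5,"tz": 0,"ax": 0,"ay": 0,"az": 0,"claw": -0.1},
    {"tx": 0,"ty": 0,"tz": -20,"ax": 0,"ay": 0,"az": 0,"claw": -0.1},
    {"tx": 0,"ty": 0,"tz": 0,"ax": 0,"ay": 0,"az": 0,"claw": -0.1},
    {"tx": 0,"ty": 0,"tz": 0,"ax": 0,"ay": 0,"az": 0,"claw": -0.1}
  ]
}}

```text
time_s: 2.75
tcp_pos: [0.5649, 0.0367, 0.2361]
eef_rot: [180.0, -0.0, 6.2]
contact_force: [0.8, -0.5, 1.6]
gripper_width: 0.0394
```

{"fn": "step_arm", "kwargs": {
  "increments": [
    {"tx": 0,"ty": 0.5,"tz": -25,"ax": 0,"ay": 0,"az": 0,"claw": -0.1},
    {"tx": 0,"ty": 0,"tz": -25,"ax": 0,"ay": 0,"az": 0,"claw": -0.1},
    {"tx": 0,"ty": 0,"tz": -15,"ax": 0,"ay": 0,"az": 0,"claw": -0.1},
    {"tx": 0,"ty": 0,"tz": -8,"ax": 0,"ay": 0,"az": 0,"claw": -0.1},
    {"tx": 0,"ty": 0,"tz": 0,"ax": 0,"ay": 0,"az": 0,"claw": -0.5},
    {"tx": 0,"ty": 0,"tz": 0,"ax": 0,"ay": 0,"az": 0,"claw": -0.7},
    {"tx": 0,"ty": 0,"tz": 0,"ax": 0,"ay": 0,"az": 0,"claw": -1},
    {"tx": 0,"ty": 0,"tz": 0,"ax": 0,"ay": 0,"az": 0,"claw": -1},
    {"tx": 0,"ty": 0,"tz": 0,"ax": 0,"ay": 0,"az": 0,"claw": -1},
    {"tx": 0,"ty": 0,"tz": 0,"ax": 0,"ay": 0,"az": 0,"claw": -1}
  ],
  "newtons": 40
}}

```text
time_s: 3.75
tcp_pos: [0.5648, 0.0375, 0.163]
eef_rot: [180.0, -0.1, 6.2]
contact_force: [-1.4, 0.5, 3.0]
gripper_width: 0.0059
```

Gripped. I'll lift it slowly.

{"fn": "step_arm", "kwargs": {
  "increments": [
    {"tx": 0,"ty": 0,"tz": 5,"ax": 0,"ay": 0,"az": 0,"claw": -1},
    {"tx": 0,"ty": 0,"tz": 10,"ax": 0,"ay": 0,"az": 0,"claw": -1},
    {"tx": 0,"ty": 0,"tz": 12,"ax": 0,"ay": 0,"az": 0,"claw": -1},
    {"tx": 0,"ty": 0,"tz": 12,"ax": 0,"ay": 0,"az": 0,"claw": -1},
    {"tx": 0,"ty": 0,"tz": 0,"ax": 0,"ay": 0,"az": 0,"claw": -1}
  ]
}}

```text
time_s: 4.25
tcp_pos: [0.5657, 0.0378, 0.2039]
eef_rot: [-180.0, -0.2, 6.2]
contact_force: [-0.5, -0.4, -1.9]
gripper_width: 0.0058
```

{"fn": "step_arm", "kwargs": {
  "increments": [
    {"tx": 0,"ty": 0,"tz": 15,"ax": 0,"ay": 0,"az": 0,"claw": -1},
    {"tx": 0,"ty": 0,"tz": 20,"ax": 0,"ay": 0,"az": 0,"claw": -1},
    {"tx": 0,"ty": 0,"tz": 20,"ax": 0,"ay": 0,"az": 0,"claw": -1},
    {"tx": 0,"ty": 0,"tz": 20,"ax": 0,"ay": 0,"az": 0,"claw": -1},
    {"tx": 0,"ty": 0,"tz": 20,"ax": 0,"ay": 0,"az": 0,"claw": -1},
    {"tx": 0,"ty": 0,"tz": 5,"ax": 0,"ay": 0,"az": 0,"claw": -1},
    {"tx": 0,"ty": 0,"tz": 0,"ax": 0,"ay": 0,"az": 0,"claw": -1},
    {"tx": 0,"ty": 0,"tz": 0,"ax": 0,"ay": 0,"az": 0,"claw": -1}
  ]
}}

```text
time_s: 5.05
tcp_pos: [0.564, 0.0375, 0.3001]
eef_rot: [-180.0, 0.1, 6.2]
contact_force: [-0.3, -0.3, -2.3]
gripper_width: 0.0055
```

```bash
python3 - <<'E'
from h import *
c=cap('scene','s2.png'); cv2.imwrite('pics/s2c.png',cv2.resize(c['image'][120:360,180:480],None,fx=2.5,fy=2.5))
W=pts(c).reshape(-1,3); W=W[~np.isnan(W[:,0])]
P=W[(W[:,0]>.51)&(W[:,0]<.62)&(W[:,1]>.02)&(W[:,1]<.05)&(W[:,2]>.145)&(W[:,2]<.27)]
print(len(P),np.percentile(P,[1,50,99],axis=0).round(3))
E
```

```text
388 [[0.521 0.035 0.17 ]
 [0.573 0.041 0.216]
 [0.602 0.045 0.268]]
```

View pics/s2c.png

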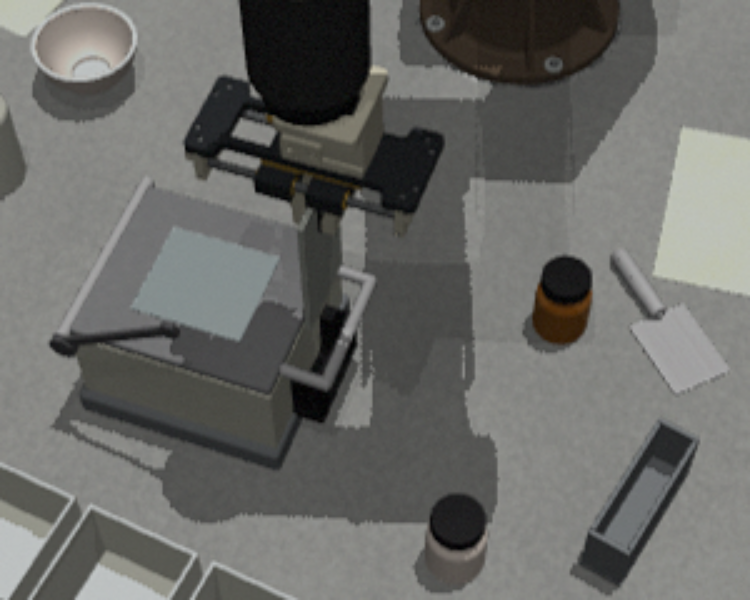

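{"fn": "step_arm", "kwargs": {
  "increments": [
    {"tx": 0,"ty": 15,"tz": 0,"ax": 0,"ay": 0,"az": 0,"claw": -1},
    {"tx": -1,"ty": 30,"tz": 0,"ax": 0,"ay": 0,"az": -1,"claw": -1},
    {"tx": -1,"ty": 35,"tz": 0,"ax": 0,"ay": 0,"az": -1.5,"claw": -1},
    {"tx": -1,"ty": 35,"tz": 0,"ax": 0,"ay": 0,"az": -1.5,"claw": -1},
    {"tx": -1,"ty": 35,"tz": 0,"ax": 0,"ay": 0,"az": -2,"claw": -1},
    {"tx": -1,"ty": 35,"tz": 0,"ax": 0,"ay": 0,"az": -2,"claw": -1},
    {"tx": -1,"ty": 35,"tz": 0,"ax": 0,"ay": 0,"az": -2,"claw": -1},
    {"tx": -1,"ty": 35,"tz": 0,"ax": 0,"ay": 0,"az": -1.5,"claw": -1},
    {"tx": 0,"ty": 30,"tz": 0,"ax": 0,"ay": 0,"az": -1.4,"claw": -1},
    {"tx": 0,"ty": 15,"tz": 0,"ax": 0,"ay": 0,"az": 0,"claw": -1},
    {"tx": 0,"ty": 0,"tz": 0,"ax": 0,"ay": 0,"az": 0,"claw": -1},
    {"tx": 0,"ty": 0,"tz": 0,"ax": 0,"ay": 0,"az": 0,"claw": -1}
  ]
}}

```text
time_s: 6.3
tcp_pos: [0.5571, 0.3375, 0.3005]
eef_rot: [179.9, 0.1, -6.7]
contact_force: [0.0, -1.0, -1.5]
gripper_width: 0.0056
```

```bash
python3 - <<'E'
from h import *
print(r.get_state()['tcp_pos'],r.get_state()['eef_rot'])
for n in ('scene','wrist','top'):
    X=pts(cap(n,n+'3.png')).reshape(-1,3); X=X[~np.isnan(X[:,0])]
    b=X[(X[:,0]>.46)&(X[:,0]<.66)&(X[:,1]>.3)&(X[:,1]<.42)&(X[:,2]>.062)&(X[:,2]<.078)]
    if len(b): print(n,len(b),cv2.minAreaRect((b[:,:2]*1000).astype(np.float32)))
    p=X[(X[:,0]>.46)&(X[:,0]<.66)&(X[:,1]>.3)&(X[:,1]<.42)&(X[:,2]>.15)&(X[:,2]<.265)]
    if len(p): print(' plate',len(p),np.percentile(p,[1,50,99],axis=0).round(4).tolist())
E
```

```text
[0.55712085 0.33753307 0.30048655] [ 1.79926213e+02  5.69300931e-02 -6.65803880e+00]
scene 387 ((558.6182250976562, 357.6442565917969), (42.70954513549805, 142.7852325439453), 83.20803833007812)
 plate 262 [[0.5169, 0.3299, 0.1732], [0.5722, 0.3378, 0.2157], [0.5946, 0.3441, 0.2637]]
wrist 1040 ((561.563232421875, 358.42742919921875), (41.121829986572266, 138.5751190185547), 83.15313720703125)
 plate 192 [[0.5952, 0.3295, 0.171], [0.5964, 0.3321, 0.2314], [0.5967, 0.3353, 0.2634]]
top 135 ((560.1908569335938, 358.330810546875), (42.55756759643555, 139.3087615966797), 82.97272491455078)
 plate 174 [[0.5165, 0.3297, 0.1721], [0.5357, 0.3369, 0.2076], [0.5949, 0.3439, 0.2631]]
```

{"fn": "step_arm", "kwargs": {
  "increments": [
    {"tx": 1,"ty": 2,"tz": 0,"ax": 2,"ay": -0.2,"az": 0,"claw": -1},
    {"tx": 0,"ty": 0,"tz": -10,"ax": 3,"ay": -0.4,"az": 0,"claw": -1},
    {"tx": 0,"ty": 0,"tz": -20,"ax": 3,"ay": -0.3,"az": 0,"claw": -1},
    {"tx": 0,"ty": 0,"tz": -20,"ax": 0,"ay": 0,"az": 0,"claw": -1},
    {"tx": 0,"ty": 0,"tz": -20,"ax": 0,"ay": 0,"az": 0,"claw": -1},
    {"tx": 0,"ty": 0,"tz": -20,"ax": 0,"ay": 0,"az": 0,"claw": -1},
    {"tx": 0,"ty": 0,"tz": -20,"ax": 0,"ay": 0,"az": 0,"claw": -1},
    {"tx": 0,"ty": 0,"tz": -20,"ax": 0,"ay": 0,"az": 0,"claw": -1},
    {"tx": 0,"ty": 0,"tz": -15,"ax": 0,"ay": 0,"az": 0,"claw": -1},
    {"tx": 0,"ty": 0,"tz": -10,"ax": 0,"ay": 0,"az": 0,"claw": -1},
    {"tx": 0,"ty": 0,"tz": 0,"ax": 0,"ay": 0,"az": 0,"claw": -1},
    {"tx": 0,"ty": 0,"tz": 0,"ax": 0,"ay": 0,"az": 0,"claw": -1}
  ]
}}

```text
time_s: 7.65
tcp_pos: [0.559, 0.3394, 0.1471]
eef_rot: [-171.9, -0.0, -6.7]
contact_force: [-0.2, 0.0, -0.3]
gripper_width: 0.0058
```

{"fn": "step_arm", "kwargs": {
  "increments": [
    {"tx": 0,"ty": 0,"tz": -5,"ax": 0,"ay": 0,"az": 0,"claw": -1},
    {"tx": 0,"ty": 0,"tz": -4,"ax": 0,"ay": 0,"az": 0,"claw": -1},
    {"tx": 0,"ty": 0,"tz": -2,"ax": 0,"ay": 0,"az": 0,"claw": -1},
    {"tx": 0,"ty": 0,"tz": 0,"ax": 0,"ay": 0,"az": 0,"claw": -1},
    {"tx": 0,"ty": 0,"tz": 0,"ax": 0,"ay": 0,"az": 0,"claw": -1}
  ]
}}

```text
time_s: 8.15
tcp_pos: [0.5585, 0.3395, 0.1354]
eef_rot: [-172.0, 0.0, -6.7]
contact_force: [0.5, -0.6, -1.1]
gripper_width: 0.0056
```

```bash
python3 - <<'E'
from h import *
print(r.get_state()['tcp_pos'],r.get_state()['contact_force'])
c=cap('scene'); cv2.imwrite('pics/s4.png',cv2.resize(c['image'][200:380,340:540],None,fx=3,fy=3))
E
```

```text
[0.55854628 0.33954636 0.13538284] [ 0.4889885  -0.55943273 -1.14532246]
```

View pics/s4.png

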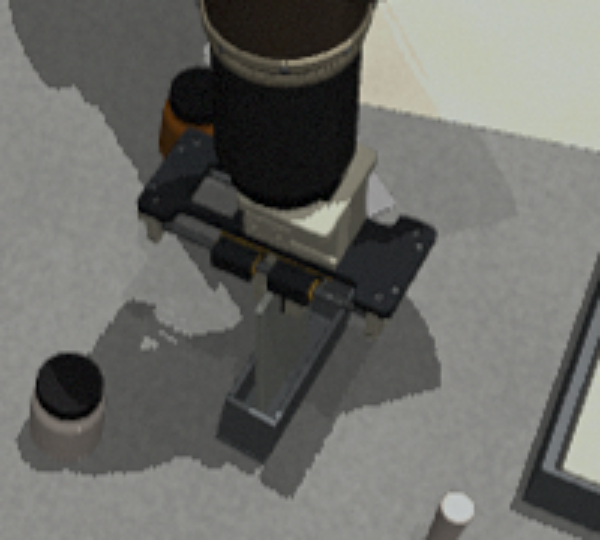

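The plate is inside the caddy, around (280,350) in the crop, leaning toward the near wall. I'll release it and retreat along the tilted tool axis.

{"fn": "step_arm", "kwargs": {
  "increments": [
    {"tx": 0,"ty": 0,"tz": -1,"ax": 0,"ay": 0,"az": 0,"claw": -1},
    {"tx": 0,"ty": 0,"tz": 0,"ax": 0,"ay": 0,"az": 0,"claw": -0.8},
    {"tx": 0,"ty": 0,"tz": 0,"ax": 0,"ay": 0,"az": 0,"claw": -0.6},
    {"tx": 0,"ty": 0,"tz": 0,"ax": 0,"ay": 0,"az": 0,"claw": -0.4},
    {"tx": 0,"ty": 0,"tz": 0,"ax": 0,"ay": 0,"az": 0,"claw": -0.2},
    {"tx": 0,"ty": 0,"tz": 0,"ax": 0,"ay": 0,"az": 0,"claw": 0},
    {"tx": 0,"ty": 0,"tz": 0,"ax": 0,"ay": 0,"az": 0,"claw": 0},
    {"tx": 0,"ty": -1,"tz": 8,"ax": 0,"ay": 0,"az": 0,"claw": 0},
    {"tx": 0,"ty": -2,"tz": 15,"ax": 0,"ay": 0,"az": 0,"claw": 0},
    {"tx": 0,"ty": -3,"tz": 20,"ax": 0,"ay": 0,"az": 0,"claw": 0},
    {"tx": 0,"ty": -4,"tz": 30,"ax": 0,"ay": 0,"az": 0,"claw": 0},
    {"tx": 0,"ty": -4,"tz": 30,"ax": 0,"ay": 0,"az": 0,"claw": 0}
  ]
}}

```text
time_s: 9.4
tcp_pos: [0.5586, 0.3251, 0.2398]
eef_rot: [-171.9, 0.0, -6.7]
contact_force: [0.8, 0.1, -0.4]
gripper_width: 0.0434
```

```bash
python3 - <<'E'
from h import *
print(r.get_state()['tcp_pos'],r.get_state()['contact_force'])
for n in ('scene','wrist','top'):
    X=pts(cap(n,n+'5.png')).reshape(-1,3); X=X[~np.isnan(X[:,0])]
    p=X[(X[:,0]>.46)&(X[:,0]<.66)&(X[:,1]>.25)&(X[:,1]<.42)&(X[:,2]>.08)&(X[:,2]<.165)]
    for z in (.09,.11,.13,.15):
        q=p[abs(p[:,2]-z)<.008]
        if len(q): print(n,z,len(q),np.percentile(q[:,:2],[2,50,98],axis=0).round(3).tolist())
E
```

```text
[0.5585983  0.32511362 0.23976329] [ 0.79714712  0.0778732  -0.39021867]
scene 0.09 87 [[0.519, 0.336], [0.559, 0.344], [0.595, 0.35]]
scene 0.11 87 [[0.517, 0.332], [0.557, 0.34], [0.594, 0.345]]
scene 0.13 88 [[0.517, 0.327], [0.559, 0.336], [0.594, 0.342]]
scene 0.15 145 [[0.517, 0.324], [0.558, 0.331], [0.594, 0.337]]
wrist 0.09 116 [[0.523, 0.335], [0.561, 0.343], [0.598, 0.35]]
wrist 0.11 126 [[0.522, 0.331], [0.571, 0.34], [0.598, 0.344]]
wrist 0.13 162 [[0.521, 0.328], [0.554, 0.337], [0.597, 0.342]]
wrist 0.15 1001 [[0.528, 0.323], [0.563, 0.329], [0.596, 0.336]]
top 0.09 5 [[0.518, 0.34], [0.534, 0.342], [0.55, 0.348]]
top 0.11 6 [[0.518, 0.337], [0.53, 0.339], [0.551, 0.343]]
top 0.13 5 [[0.517, 0.334], [0.523, 0.336], [0.54, 0.342]]
top 0.15 30 [[0.517, 0.33], [0.532, 0.334], [0.579, 0.337]]
```

{"fn": "step_arm", "kwargs": {
  "increments": [
    {"tx": 0,"ty": -5,"tz": 20,"ax": 0,"ay": 0,"az": 0,"claw": -0.1},
    {"tx": 1,"ty": -25,"tz": 0,"ax": -2,"ay": 0.2,"az": 0,"claw": -0.2},
    {"tx": 1,"ty": -30,"tz": 0,"ax": -3,"ay": 0.4,"az": 0,"claw": -0.3},
    {"tx": 1,"ty": -35,"tz": 0,"ax": -3,"ay": 0.3,"az": 0,"claw": -0.4},
    {"tx": 1,"ty": -35,"tz": 0,"ax": 0,"ay": 0,"az": 3,"claw": -0.5},
    {"tx": 1,"ty": -35,"tz": 0,"ax": 0,"ay": 0,"az": 3,"claw": -0.5},
    {"tx": 0,"ty": -35,"tz": 0,"ax": 0,"ay": 0,"az": 3,"claw": -0.5},
    {"tx": 0,"ty": -30,"tz": 0,"ax": 0,"ay": 0,"az": 2,"claw": -0.5},
    {"tx": 0,"ty": -20,"tz": 0,"ax": 0,"ay": 0,"az": 0.9,"claw": -0.5},
    {"tx": 0,"ty": -14,"tz": 0,"ax": 0,"ay": 0,"az": 0,"claw": -0.5},
    {"tx": 0,"ty": 0,"tz": 0,"ax": 0,"ay": 0,"az": 0,"claw": -0.5},
    {"tx": 0,"ty": 0,"tz": 0,"ax": 0,"ay": 0,"az": 0,"claw": -0.5}
  ]
}}

```text
time_s: 10.75
tcp_pos: [0.5635, 0.0613, 0.2573]
eef_rot: [180.0, 0.0, 5.1]
contact_force: [0.0, -0.1, 0.9]
gripper_width: 0.0214
```

```bash
python3 - <<'E'
from h import *
s=r.get_state(); print(s['tcp_pos'],s['eef_rot'],s['gripper_width'])
X=pts(cap('wrist','w6.png')).reshape(-1,3); X=X[~np.isnan(X[:,0])]
for x in np.arange(.50,.64,.02):
    q=X[(abs(X[:,0]-x)<.005)&(X[:,2]>.122)&(X[:,2]<.135)&(X[:,1]<.09)&(X[:,1]>.035)]
    e=X[(abs(X[:,0]-x)<.005)&(X[:,2]>.122)&(X[:,2]<.135)&(X[:,1]<.03)]
    print(x.round(2),len(q),q.mean(0).round(4) if len(q) else '',np.percentile(q[:,1],[3,97]).round(4) if len(q) else '', e[:,1].max() if len(e) else '')
E
```

```text
[0.56347779 0.06133816 0.2573045 ] [1.79991916e+02 1.07683021e-02 5.12668927e+00] 0.021378359735739445
0.5 0   -0.1163381251566721
0.52 167 [0.52   0.0557 0.1283] [0.0503 0.061 ] 
0.54 183 [0.5401 0.0578 0.1283] [0.0522 0.0635] 0.016165785922830897
0.56 190 [0.56   0.0603 0.1282] [0.0548 0.066 ] 0.018440043110857094
0.58 198 [0.58   0.0624 0.1283] [0.0569 0.068 ] 0.02064570427812811
0.6 210 [0.6    0.0645 0.1283] [0.0588 0.0701] 0.022965349924620276
0.62 561 [0.6209 0.0558 0.1295] [0.0365 0.0718] 0.029939553056115092
0.64 0   0.02739376859798289
```

{"fn": "step_arm", "kwargs": {
  "increments": [
    {"tx": 0,"ty": -0.6,"tz": -30,"ax": 0,"ay": 0,"az": 1.1,"claw": -0.5},
    {"tx": 0,"ty": 0,"tz": -30,"ax": 0,"ay": 0,"az": 0,"claw": -0.5},
    {"tx": 0,"ty": 0,"tz": -20,"ax": 0,"ay": 0,"az": 0,"claw": -0.5},
    {"tx": 0,"ty": 0,"tz": -20,"ax": 0,"ay": 0,"az": 0,"claw": -0.5},
    {"tx": 0,"ty": 0,"tz": -15,"ax": 0,"ay": 0,"az": 0,"claw": -0.5},
    {"tx": 0,"ty": 0,"tz": -10,"ax": 0,"ay": 0,"az": 0,"claw": -0.5},
    {"tx": 0,"ty": 0,"tz": -7,"ax": 0,"ay": 0,"az": 0,"claw": -0.5},
    {"tx": 0,"ty": 0,"tz": 0,"ax": 0,"ay": 0,"az": 0,"claw": -0.5},
    {"tx": 0,"ty": 0,"tz": 0,"ax": 0,"ay": 0,"az": 0,"claw": -0.5}
  ],
  "newtons": 40
}}

```text
time_s: 11.7
tcp_pos: [0.5639, 0.0612, 0.1259]
eef_rot: [-180.0, -0.0, 6.3]
contact_force: [0.4, 0.2, 0.8]
gripper_width: 0.0217
```

{"fn": "step_arm", "kwargs": {
  "increments": [
    {"tx": 0,"ty": 0,"tz": -1,"ax": 0,"ay": 0,"az": 0,"claw": -0.7},
    {"tx": 0,"ty": 0,"tz": 0,"ax": 0,"ay": 0,"az": 0,"claw": -1},
    {"tx": 0,"ty": 0,"tz": 0,"ax": 0,"ay": 0,"az": 0,"claw": -1},
    {"tx": 0,"ty": 0,"tz": 0,"ax": 0,"ay": 0,"az": 0,"claw": -1},
    {"tx": 0,"ty": 0,"tz": 0,"ax": 0,"ay": 0,"az": 0,"claw": -1}
  ]
}}

```text
time_s: 12.2
tcp_pos: [0.5638, 0.0607, 0.1247]
eef_rot: [180.0, -0.0, 6.3]
contact_force: [1.9, -2.7, 1.2]
gripper_width: 0.0108
```

```bash
python3 - <<'E'
import numpy as np
t=np.radians(6.2);n=18;A=np.radians(34.6);a=np.linspace(0,A,n+1)
p=242*np.c_[-np.sin(t)*np.cos(a),np.cos(t)*np.cos(a),np.sin(a)]
for i,d in enumerate(np.diff(p,axis=0)): print(i+1,d.round(2))
print(np.degrees(A/n)*np.array([np.cos(t),np.sin(t)]))
E
```

```text
1 [ 0.01 -0.14  8.12]
2 [ 0.04 -0.41  8.11]
3 [ 0.07 -0.68  8.09]
4 [ 0.1  -0.95  8.06]
5 [ 0.13 -1.21  8.03]
6 [ 0.16 -1.48  7.98]
7 [ 0.19 -1.75  7.93]
8 [ 0.22 -2.01  7.86]
9 [ 0.25 -2.27  7.79]
10 [ 0.27 -2.53  7.71]
11 [ 0.3  -2.78  7.62]
12 [ 0.33 -3.04  7.52]
13 [ 0.36 -3.29  7.42]
14 [ 0.38 -3.53  7.3 ]
15 [ 0.41 -3.77  7.18]
16 [ 0.44 -4.01  7.05]
17 [ 0.46 -4.24  6.91]
18 [ 0.49 -4.47  6.76]
[1.91097908 0.20759876]
```

{"fn": "step_arm", "kwargs": {
  "increments": [
    {"tx": 0,"ty": -0.1,"tz": 8.1,"ax": 1.91,"ay": 0.21,"az": 0,"claw": -1},
    {"tx": 0,"ty": -0.4,"tz": 8.1,"ax": 1.91,"ay": 0.21,"az": 0,"claw": -1},
    {"tx": 0.1,"ty": -0.7,"tz": 8.1,"ax": 1.91,"ay": 0.21,"az": 0,"claw": -1},
    {"tx": 0.1,"ty": -0.9,"tz": 8.1,"ax": 1.91,"ay": 0.21,"az": 0,"claw": -1},
    {"tx": 0.1,"ty": -1.2,"tz": 8,"ax": 1.91,"ay": 0.21,"az": 0,"claw": -1},
    {"tx": 0.2,"ty": -1.5,"tz": 8,"ax": 1.91,"ay": 0.21,"az": 0,"claw": -1},
    {"tx": 0.2,"ty": -1.8,"tz": 7.9,"ax": 1.91,"ay": 0.21,"az": 0,"claw": -1},
    {"tx": 0.2,"ty": -2,"tz": 7.9,"ax": 1.91,"ay": 0.21,"az": 0,"claw": -1},
    {"tx": 0.2,"ty": -2.3,"tz": 7.8,"ax": 1.91,"ay": 0.21,"az": 0,"claw": -1},
    {"tx": 0,"ty": 0,"tz": 0,"ax": 0,"ay": 0,"az": 0,"claw": -1}
  ]
}}

```text
time_s: 13.2
tcp_pos: [0.565, 0.0499, 0.1966]
eef_rot: [-162.6, -0.0, 6.2]
contact_force: [2.4, 2.6, -4.8]
gripper_width: 0.0104
```

{"fn": "step_arm", "kwargs": {
  "increments": [
    {"tx": 0.3,"ty": -2.5,"tz": 7.7,"ax": 1.91,"ay": 0.21,"az": 0,"claw": -1},
    {"tx": 0.3,"ty": -2.8,"tz": 7.6,"ax": 1.91,"ay": 0.21,"az": 0,"claw": -1},
    {"tx": 0.3,"ty": -3,"tz": 7.5,"ax": 1.91,"ay": 0.21,"az": 0,"claw": -1},
    {"tx": 0.4,"ty": -3.3,"tz": 7.4,"ax": 1.91,"ay": 0.21,"az": 0,"claw": -1},
    {"tx": 0.4,"ty": -3.5,"tz": 7.3,"ax": 1.91,"ay": 0.21,"az": 0,"claw": -1},
    {"tx": 0.4,"ty": -3.8,"tz": 7.2,"ax": 1.91,"ay": 0.21,"az": 0,"claw": -1},
    {"tx": 0.4,"ty": -4,"tz": 7.1,"ax": 1.91,"ay": 0.21,"az": 0,"claw": -1},
    {"tx": 0.5,"ty": -4.2,"tz": 6.9,"ax": 1.91,"ay": 0.21,"az": 0,"claw": -1},
    {"tx": 0.5,"ty": -4.5,"tz": 6.8,"ax": 1.91,"ay": 0.21,"az": 0,"claw": -1},
    {"tx": 0,"ty": 0,"tz": 0,"ax": 0,"ay": 0,"az": 0,"claw": -1},
    {"tx": 0,"ty": 0,"tz": 0,"ax": 0,"ay": 0,"az": 0,"claw": -1}
  ]
}}

```text
time_s: 14.3
tcp_pos: [0.5684, 0.0192, 0.261]
eef_rot: [-145.4, 0.0, 6.2]
contact_force: [3.2, 2.6, -4.7]
gripper_width: 0.0108
```

```bash
python3 - <<'E'
from h import *
s=r.get_state(); print(s['tcp_pos'],s['eef_rot'],s['contact_force'],s['gripper_width'])
t=np.radians(6.2); R=np.array([[np.cos(t),np.sin(t)],[-np.sin(t),np.cos(t)]])
o=np.array([.5638,.0607])@R.T-[0,.242]; print('hinge',o)
tc=s['tcp_pos'][:2]@R.T-o; print('angle by TCP',np.arctan2(s['tcp_pos'][2]-.125,tc[1]))
for n in ('top','scene','wrist'):
    c=cap(n); X=pts(c).reshape(-1,3); X=X[~np.isnan(X[:,0])]
    Y=np.c_[X[:,:2]@R.T-o,X[:,2]-.125]
    I=Y[(Y[:,0]>.085)&(Y[:,0]<.12)&(Y[:,1]>.02)&(Y[:,1]<.11)&(Y[:,2]>.012)]
    L=Y[(abs(Y[:,0])<.075)&(Y[:,1]>.01)&(Y[:,1]<.155)&(Y[:,2]>.0)]; 
    a=.605; rz=-np.sin(a)*L[:,1]+np.cos(a)*L[:,2]; L=L[abs(rz-.005)<.02]
    for nm,q in (('index',I),('lid',L)):
        if len(q)>20:
            vx,vy,x0,y0=cv2.fitLine(q[:,1:].astype(np.float32),cv2.DIST_HUBER,0,.001,.001).ravel(); print(n,nm,len(q),round(float(np.arctan(vy/vx)),4),x0,y0,'offset',-np.sin(a)*x0+np.cos(a)*y0)
    if n=='scene': cv2.imwrite('pics/s7.png',cv2.resize(c['image'][130:370,190:490],None,fx=2.5,fy=2.5))
E
```

```text
[0.56842761 0.01917869 0.26096729] [-1.45422831e+02  2.59535474e-02  6.21379119e+00] [ 3.21871003  2.55139383 -4.74450348] 0.010804603127204973
hinge [ 0.56705787 -0.24254507]
angle by TCP 0.5965496382418535
scene index 207 1.4623 0.066123776 0.096524075 offset 0.04178255768487356
scene lid 1633 0.5923 0.082155995 0.069049574 offset 0.010066205479550429
wrist index 123 1.4494 0.10903949 0.084486336 offset 0.007472659804218282
wrist lid 35234 0.5777 0.12508619 0.09600488 offset 0.00781993579834249
```

View pics/s7.png

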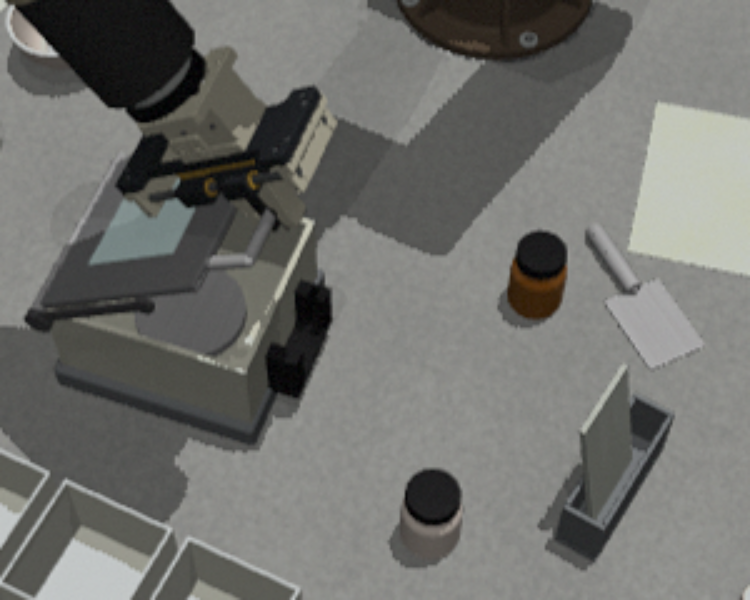

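The plate (605,430) stands leaning in the caddy. The lid is raised and nearly in line with the index arm (90,312), and the jars haven't moved. I'll nudge the lid up slightly and re-measure.

{"fn": "step_arm", "kwargs": {
  "increments": [
    {"tx": 0.1,"ty": -0.8,"tz": 1.2,"ax": 0.35,"ay": 0.04,"az": 0,"claw": -1},
    {"tx": 0.1,"ty": -0.8,"tz": 1.2,"ax": 0.35,"ay": 0.04,"az": 0,"claw": -1},
    {"tx": 0,"ty": 0,"tz": 0,"ax": 0,"ay": 0,"az": 0,"claw": -1},
    {"tx": 0,"ty": 0,"tz": 0,"ax": 0,"ay": 0,"az": 0,"claw": -1},
    {"tx": 0,"ty": 0,"tz": 0,"ax": 0,"ay": 0,"az": 0,"claw": -1},
    {"tx": 0,"ty": 0,"tz": 0,"ax": 0,"ay": 0,"az": 0,"claw": -1},
    {"tx": 0,"ty": 0,"tz": 0,"ax": 0,"ay": 0,"az": 0,"claw": -1},
    {"tx": 0,"ty": 0,"tz": 0,"ax": 0,"ay": 0,"az": 0,"claw": -1}
  ]
}}

```text
time_s: 15.25
tcp_pos: [0.5686, 0.0172, 0.2639]
eef_rot: [-144.7, -0.0, 6.3]
contact_force: [3.4, 3.4, -4.4]
gripper_width: 0.0109
```

```bash
python3 - <<'E'
from h import *
s=r.get_state(); print(s['time_s'],s['tcp_pos'],s['contact_force'],np.abs(s['qd']).max(),s['gripper_width'])
t=np.radians(6.2); R=np.array([[np.cos(t),np.sin(t)],[-np.sin(t),np.cos(t)]])
o=np.array([.56706,-.24254])
tc=s['tcp_pos'][:2]@R.T-o; print('angle by TCP',np.arctan2(s['tcp_pos'][2]-.125,tc[1]))
old=[dict(np.load(f'/tmp/{n}.npz')) for n in ('top','scene')]
for n in ('scene','wrist'):
    c=cap(n); X=pts(c).reshape(-1,3); bright=c['image'].reshape(-1,3).max(1); ok=~np.isnan(X[:,0]); X=X[ok]; bright=bright[ok]
    Y=np.c_[X[:,:2]@R.T-o,X[:,2]-.125]; a=.6
    rz=-np.sin(a)*Y[:,1]+np.cos(a)*Y[:,2]; ry=np.cos(a)*Y[:,1]+np.sin(a)*Y[:,2]
    for nm,m in (('lid',(abs(Y[:,0])<.075)&(ry>.02)&(ry<.18)&(abs(rz-.005)<.008)),('index',(abs(Y[:,0]-.102)<.009)&(ry>.03)&(ry<.13)&(abs(rz)<.012))):
        if m.sum()<15: continue
        k=np.polyfit(ry[m],rz[m],1); print(n,nm,m.sum(),'angle',a+np.arctan(k[0]),'offset at ry=.08',np.polyval(k,.08))
E
```

```text
15.25 [0.56863423 0.01718868 0.26391582] [ 3.37439589  3.38197794 -4.43731385] 0.10484081101939197 0.010903227855634556
angle by TCP 0.6112831142244789
scene lid 1036 angle 0.6051738925932384 offset at ry=.08 0.011250635835854998
scene index 123 angle 0.5899850415981526 offset at ry=.08 0.006667847748390305
wrist lid 30102 angle 0.587657480283996 offset at ry=.08 0.011800105765064814
```

```bash
python3 -c "
from plant import r; print(r.close_job())"
```

```text
the job is handed in; nothing more can be done
None
```

The job is done and handed in at about 15 s of the 58 s allowed. The plate is out of its slots and standing in the caddy, and the gripper is still holding the lid in line with the index arm.

- **Plate:** I slid it straight up out of its slots and stood it in the caddy. After I let go, two cameras showed it standing there, leaning about 12° against the wall.
- **Lid angle:** my last check put the lid at 0.588 to 0.611 rad, depending on the method (wrist camera, scene camera, arm position). The index arm measured 0.590 to 0.605 rad. Those ranges differ by about 1° at most, against the 4° allowed. The closest pair of readings from one camera was lid 0.605 and index 0.590.
- **Hold:** the arm is steady, gripping the bar at a 40 N setting. The force on the tool was about 6 to 7 N, which is about what the lid's spring should give.
- **Surroundings:** both jars and the spatula looked undisturbed in the last picture. I did not check the bottles, mortar and pestle again at the end, but the arm never went near them. I saw no sign that the index arm had moved.

One reading disagreed along the way. The first camera fit gave the balance's yaw as 5.2°, but a closer wrist view gave about 6.2°. I corrected for that before gripping the bar.

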